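# Start a jack screw in its tapped body without crossing the thread

## Robot

A 6-joint arm with a two-finger parallel gripper is mounted at the origin on a cart in front of the work surface, level with it; the furniture and walls round the work are solid. World frame = base frame: x ahead of the robot, y to its left, z up, the work surface at z = 0. Lengths are in mm, angles in rad, forces in N, time in s.
With the tool pointing down it reaches from about 400 to 925 mm from the base axis. Payload 12.5 kg.
Tool frame: the origin (TCP) lies on the front face of the gripper's body, between the roots of the fingers; the fingertips stand 78 mm ahead of it and the grasp point (between the pads) lies 59 mm ahead of it (env.nose_length is the distance from the TCP to the fingertips, in mm); z points along the fingers, y is the line along which they close (so a half turn about z gives the same grasp; the last joint's range is limited). The gripper opens to 95 mm and grips with 3 to 60 N. Pads are 20 mm wide; open, the fingers measure 119 mm over their backs; the gripper's body (75 mm by 180 mm) begins 59 mm behind the grasp point.
Start: joints at [-1.376, 0.491, 1.559, -0, 1.092, -0.106], TCP at [185.199, -596.941, 292.261] pointing down, gripper open.
Joint ranges: [-3.1, 3.1], [-0.84, 2.19], [0.05, 2.79], [-1.13, 4.28], [0.06, 2.93], [-2.69, 2.69]. Speed limits (rad/s): [2.22, 2.22, 2.79, 3.14, 3.14, 3.14].

## Interface

Orientations are given as [roll, pitch, yaw] about the fixed x, y, z axes, in that order (R = Rz(yaw) Ry(pitch) Rx(roll)).
In Python, from cell import env gives the robot as it stands.
- The arm moves only by the tool jog_arm, never from a script. Its argument "motion" is a list of rows, each a list of 7 numbers: the turn, a rotation vector about the tool's x, y, z in degrees, then the shift along the tool's x, y, z in mm, then the finger opening in mm, from 0 to 95.1. In form: [[wx, wy, wz, x, y, z, hand], ...]. A call has 1 to 10 rows; each row shifts and turns the commanded pose from where the row before left it, along the tool's axes as they then stand; what a row does not reach is not made up. A row lasts 1/8 s, in which the tool goes at most 62.5 mm and 10.7 degrees, less where a joint would pass 70% of its speed; a pose out of reach is approached as far as the arm can. A call is refused whole if a number of a shift passes 62.5 or a number of a turn 10.7, either way. A call with a gripper value outside its range is refused whole. The fingers move at their own pace and stop on an object; the grip force is fixed at half the most. Time passes only in rows, so rows that do not move let the fingers close. It gives the time, the measured TCP pose, the force, the opening and the grip force at its end, in the units of the state.
- env.state(): the state, without advancing time (a new reading comes with each control period).
- env.read_camera(name): name is "scene" or "top" or "wrist"; returns a dict with "color" (384x512x3 uint8, red, green, blue), "z_map" (384x512 float32, mm along the optical axis (not along the pixel's ray), 0 where there is no reading), "camera_matrix" (3x3 intrinsics, pixels), "k1" (the pictures are not rectified: a ray, as slopes to the right and down, at radius r is drawn at 1 + k1 r^2 times it, then the intrinsics apply), "world_to_cam" (4x4, takes a point from world to camera coordinates). Camera axes: x right, y up, looking along -z (the intrinsics and any distortion apply to the point x, -y, -z); pixel columns grow to the right and rows downward; lengths in mm; the calibration is good to about 2 mm. A picture is of the moment at which its call begins.
- env.job_done(): hands the job in; it is judged then, once.
Trained networks look in the newest picture that a camera, given by its name, has taken for a name from the list of things; names that differ only in an ending like _2 or _b are one class to them, and where a whole thing is asked for, a point or a joint stands for the part that bears it (a point fixed in the world has none). Each returns a list of dicts, best first, with "score" (0 to 1); they miss things now and then, are a little off and sometimes report something else, mostly with a low value. They report only what shows in the picture. A call takes as long as a camera call.
- env.recognise(camera, thing): "location" ([column, row] in pixels, amid what is visible of it).
The state is a dict: "t": time; "joints": joint angles; "qvel": joint speeds; "tau": joint torques, N m; "eef_pos": TCP position; "tcp_rot": TCP orientation; "ft_force": force on the tool from outside, world axes, zero at the start; "moment": the same for the moment, N m; "opening": opening from 0.0 (shut) to 1.0 (fully open); "grip_force": force on a finger pad.
Only numpy, scipy, OpenCV 4.12 (cv2) and the standard library are available. Lean on these libraries where they do the work, as an engineer would, in place of code of your own. Each camera call takes 0.05 s, during which the arm holds its last target. There are 200 camera calls.

## Task

The little screw jack has been taken apart: its body stands on the bench on one side of the soldering station and its square-headed screw has fallen over on the other. Stand the screw upright in the tapped mouth of the body with its plain point down, and, keeping it just resting on the thread, turn it backward (counter-clockwise seen from above) until you feel it drop by one thread; then turn it forward one full turn so that it is properly started. Finish with the fingers still holding the screw by its head, upright and still, the body standing flat on the bench; do not force the thread, tip the body or disturb the caliper, the marker, the small steel block and the tee key that lie around.

Things in the scene. Friction and masses are not known exactly. Their poses are not given: they have to be found in the camera images.
- screw_head (a point): Centre of the square head of the bright steel screw (102 mm long, 0.3 to 0.6 kg). z runs along the screw from point to head; x and y are square to the head's flats. Head 30 x 30 mm, 30 mm tall, a low round button (21 mm wide, 4 mm high) on its end. At the start the screw lies on one flat of the head, its axis 15 mm above the bench, head to the left and towards the robot, point to the right.
- screw_lead (a point): Where the screw's thread begins (its cut-off lower end): on the crest, 15 mm from the screw's axis on its +x side, 51 mm below the centre of the head. Single right-hand thread, oiled, pitch 6 mm, 30 mm across the crests, running up to the head. Axes as for screw_head.
- screw_tip (a point): Tip of the screw's plain point, on its axis, 83 mm below the centre of the head. The point is 24.2 mm across and 30 mm long, its last 7.5 mm tapering to 13 mm. Axes as for screw_head.
- jack_mouth (a point): Centre of the jack body's tapped mouth, in its top face. z is the bore's axis, up; x points to where the bore's thread ends at the top (a cut-off end 5 mm below the face). Resting on the thread, screw_head stands 42 to 48 mm above this point (1 to 2 mm less when it leans); turned backward it climbs 6 mm a turn and, as screw_lead passes the x direction, drops from 48 to 42 mm. One turn forward then takes it to 36 mm.
- jack: The body of the jack, a dark cast steel bell, loose on the bench, 1.4 kg, 64 mm high, foot 81 mm, neck 49 to 54 mm across; origin under its centre, axes as for jack_mouth. Mouth 37 mm wide, narrowing to a bore of 32.4 mm; its thread, two turns, leaves 25.2 mm between the crests (0.5 mm round the screw's point) and has 1.6 mm of end play; below it a plain bore of 25.2 mm goes down to 54 mm.
- caliper: Vernier caliper lying flat, 58 x 225 x 10 mm, origin under its middle, length along its y. A bystander, leave it alone.
- marker_pen: Marker pen lying flat, 16 x 124 x 14 mm, origin under its middle, length along its y. A bystander, leave it alone.
- setting_block: Small ground steel block with two holes, 34 x 50 x 24 mm, origin under its middle. A bystander, leave it alone.
- tee_key: Small black tee-shaped chuck key lying flat, 41 x 66 x 9 mm, origin under its middle. A bystander, leave it alone.

How it is judged:
By the outcome, as a careful person would: the job done as asked, in the order asked, and still so for the second after the job is handed in, while the arm keeps its last pose, push and grip.
It also fails if it takes over 72 s, if anything falls off the work surface, if the arm or the gripper's body presses on something with over 40 N, if the wrist force passes 120 N, or if a joint passes its speed limit or range.

## Working session

There is one attempt and no reset: what is moved stays moved. The work goes in short steps, Python scripts to look and compute and a tool call to move; the robot and the scene stay as the last step left them, time stands still between calls to the robot, and variables do not carry over. Pictures are saved under pics/ and viewed, at most 10 in all, crops included, and the job is handed in when it is done.

Besides the shell and the picture viewer there is one more tool, called after "Emit:" as name(argument=value, ...), one argument or row to a line, values as JSON. jog_arm: Moves the arm, as the interface text tells. Its arguments: {"type":"object","properties":{"motion":{"type":"array"}},"required":["motion"]}

```bash
ls; mkdir -p pics; cat > h.py <<'E'
import numpy as np, cv2
from cell import env
from scipy.spatial.transform import Rotation as R
def rays(c,px):
    K=np.array(c["camera_matrix"]);px=np.atleast_2d(np.array(px,float))
    d=np.c_[(px[:,0]-K[0,2])/K[0,0],(px[:,1]-K[1,2])/K[1,1]];u=d.copy()
    for _ in range(20): u=d/(1+c["k1"]*(u**2).sum(1,keepdims=True))
    return u
def pts(c,px,z=None):
    """world points from depth map (z None) or on plane z"""
    px=np.atleast_2d(px);u=rays(c,px);M=np.linalg.inv(np.array(c["world_to_cam"]))
    dirs=np.c_[u[:,0],-u[:,1],-np.ones(len(u))]@M[:3,:3].T;o=M[:3,3]
    if z is None:
        s=c["z_map"][px[:,1].astype(int),px[:,0].astype(int)]
    else: s=(z-o[2])/dirs[:,2]
    return o+dirs*s[:,None]
def cloud(c):
    v,u=np.nonzero(c["z_map"]>0);px=np.c_[u,v]
    return px,pts(c,px)
def save(c,n,box=None,s=1):
    im=c["color"][:,:,::-1]
    if box: im=im[box[1]:box[3],box[0]:box[2]]
    cv2.imwrite("pics/"+n,cv2.resize(im,None,fx=s,fy=s))
E
python3 - <<'E'
from h import *
for n in["top","scene"]:
    c=env.read_camera(n);save(c,n+"0.png",s=1.5)
    print(n,np.linalg.inv(c["world_to_cam"])[:3,3].round())
    for t in["screw_head","screw_lead","screw_tip","jack_mouth","jack","caliper","marker_pen","setting_block","tee_key"]:
        for r in env.recognise(n,t)[:2]:
            print(t,round(r["score"],2),np.round(r["location"]),pts(c,np.round(r["location"]))[0].round())
print(env.state())
E
```

```text
pics
top [ -15.  332. 1429.]
screw_head 0.5 [203. 213.] [488. 262.  30.]
screw_lead 0.71 [206. 208.] [514. 240.  -3.]
screw_tip 0.71 [206. 212.] [487. 250.  28.]
screw_tip 0.31 [269. 208.] [390.  18.   7.]
jack_mouth 0.62 [319. 163.] [ 446. -244.   64.]
jack 0.59 [207. 212.] [486. 246.  27.]
jack 0.56 [322. 163.] [ 440. -256.   63.]
caliper 0.6 [128. 243.] [527. 577.  -1.]
marker_pen 0.51 [169. 258.] [397. 457.  -2.]
marker_pen 0.28 [130. 242.] [525. 567.   6.]
setting_block 0.42 [339. 149.] [ 474. -372.   26.]
scene [ -26.  716. 1048.]
screw_head 0.6 [219. 231.] [485. 240.  30.]
screw_lead 0.75 [218. 232.] [484. 245.  31.]
screw_tip 0.55 [219. 233.] [479. 246.  31.]
jack_mouth 0.9 [320. 147.] [ 438. -242.   50.]
jack 0.56 [319. 150.] [ 442. -247.   29.]
caliper 0.58 [119. 305.] [544. 578.   8.]
marker_pen 0.8 [189. 301.] [404. 452.  11.]
setting_block 0.49 [320. 148.] [ 439. -247.   41.]
tee_key 0.4 [286. 208.] [390.  22.   1.]
{'t': 1.0, 'joints': array([-1.37559618e+00,  4.90871519e-01,  1.55889626e+00, -4.96633998e-05,
        1.09169154e+00, -1.05595180e-01]), 'qvel': array([ 2.21403469e-03, -8.98897742e-04, -3.31635100e-04, -6.17389669e-04,
        3.52513841e-05, -9.71611754e-06]), 'tau': array([-2.32844986e-04, -6.12475705e+01, -2.58433717e+01,  6.93615829e-02,
        4.44561895e-02,  2.57533378e-05]), 'eef_pos': array([ 185.19323217, -596.94288486,  292.27993353]), 'tcp_rot': array([3.14146471e+00, 5.78823269e-05, 3.00818216e-01]), 'ft_force': array([-0.64165781,  0.16783646,  0.06715665]), 'moment': array([-0.05862854,  0.01105777,  0.04470243]), 'grip_force': 0.0, 'opening': 1.0014242609110204}
```

View pics/top0.png

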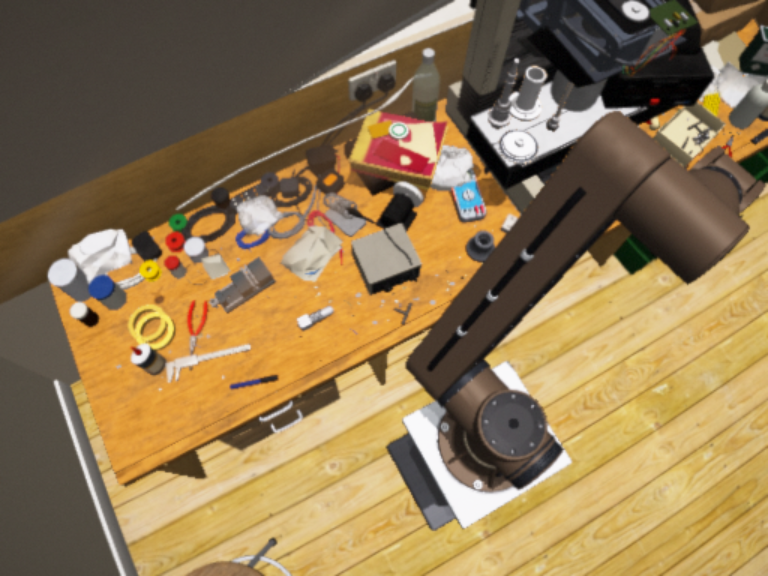

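View pics/scene0.png

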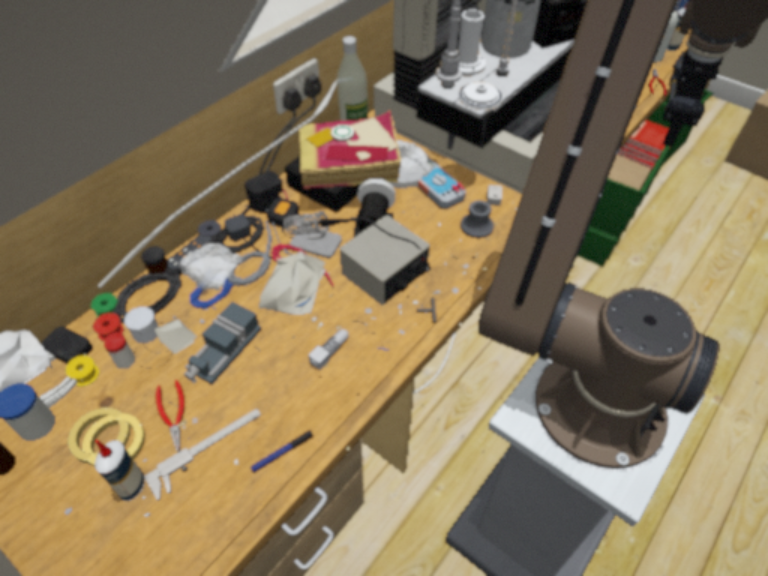

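The top picture shows the screw at about (315,318)/1.5 with its head lower-left, the jack body at (481,246)/1.5, and the grey station between them. The scene picture agrees. I'll move above the jack first, look from close by, then go on to the screw.

Emit:
jog_arm(
  motion=[
    [0,0,0,43,-32,0,95],
    [0,0,0,43,-32,0,95],
    [0,0,0,43,-32,0,95],
    [0,0,0,43,-32,0,95],
    [0,0,0,43,-32,0,95],
    [0,0,0,43,-32,0,95],
    [0,0,0,43,-32,0,95],
    [0,0,0,43,-32,0,95],
    [0,0,0,0,0,0,95],
    [0,0,0,0,0,0,95],
  ],
)

```text
t: 2.25
eef_pos: [437.8, -250.7, 292.3]
tcp_rot: [3.141, 0.0, 0.301]
ft_force: [-0.9, -0.2, 0.4]
opening: 0.997
grip_force: 0.0
```

```bash
python3 - <<'E'
from h import *
c=env.read_camera("wrist");save(c,"w1.png",s=1.4);np.save("w1.npy",c,allow_pickle=True)
M=np.linalg.inv(c["world_to_cam"]);print(M.round(3),c["camera_matrix"],c["k1"]);s=env.state();print(s["t"],s["eef_pos"],s["tcp_rot"])
for t in["jack_mouth","jack"]:
    for r in env.recognise("wrist",t)[:2]: print(t,r["score"],r["location"],pts(c,np.round(r["location"]),64))
px,P=cloud(c)
m=(abs(P[:,0]-440)<90)&(abs(P[:,1]+250)<90)
for lo,hi in((58,68),(40,58),(15,40),(3,12)):
    q=P[m&(P[:,2]>lo)&(P[:,2]<hi)];print(lo,len(q),q.min(0).round(1) if len(q) else'',q.max(0).round(1) if len(q) else '')
q=P[m&(P[:,2]>58)&(P[:,2]<68)]
print(cv2.minEnclosingCircle(q[:,:2].astype(np.float32)),np.median(q[:,2]))
# screw from top & scene
for n in["top","scene"]:
    c=env.read_camera(n);px,P=cloud(c)
    m=(abs(P[:,0]-485)<75)&(abs(P[:,1]-245)<75)&(P[:,2]>10)&(P[:,2]<50);q=P[m]
    mu=q.mean(0);d=np.linalg.svd(q[:,:2]-mu[:2])[2][0];t=(q[:,:2]-mu[:2])@d
    print(n,len(q),mu.round(),d.round(3),t.min(),t.max(),q[:,2].max())
E
```

```text
[[ 2.97000e-01  9.14000e-01  2.76000e-01  5.15821e+02]
 [-9.55000e-01  2.84000e-01  8.60000e-02 -2.27539e+02]
 [ 1.00000e-03 -2.89000e-01  9.57000e-01  3.85192e+02]
 [ 0.00000e+00  0.00000e+00  0.00000e+00  1.00000e+00]] [[271.17784387   0.         257.23682267]
 [  0.         271.17784387 193.93707872]
 [  0.           0.           1.        ]] -0.018266055337568806
2.3 [ 437.53305807 -251.16229319  292.25526174] [3.14133579e+00 1.02024298e-04 3.00261191e-01]
jack_mouth 0.77 [273.1, 161.3] [[ 468.00502229 -262.28447205   64.        ]]
jack 0.62 [277.1, 161.4] [[ 469.42406715 -266.8455608    64.        ]]
58 1043 [ 429.8 -295.5   58. ] [ 483.5 -241.8   66.6]
40 272 [ 440.2 -285.    40.3] [ 483.4 -241.6   58. ]
15 644 [ 428.3 -302.8   15. ] [ 493.5 -233.3   39.6]
3 439 [ 360.8 -331.7    3. ] [ 529.4 -160.6   12. ]
((456.520751953125, -268.5304870605469), 27.090787887573242) 63.98022831399834
top 180 [485. 239.  26.] [-0.023  1.   ] -54.84450660059868 45.7780394565724 36.724800215260984
scene 300 [484. 242.  25.] [0.001 1.   ] -57.20490645164929 43.85294214354231 34.08799478753497
```

View pics/w1.png

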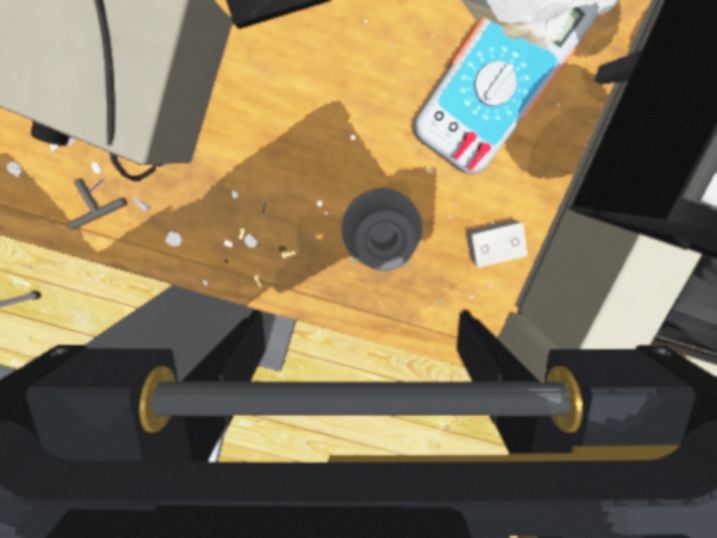

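The close view shows the jack at pixel (384,237)/1.4. Its neck fits a 27 mm circle at (456.5, -268.5) with the top at z=64, which matches its size. Now I'll go over the screw, fingers closing across its axis.

Emit:
jog_arm(
  motion=[
    [0,0,0,19,-46,0,95],
    [0,0,0,19,-46,0,95],
    [0,0,0,19,-46,0,95],
    [0,0,0,19,-46,0,95],
    [0,0,0,19,-46,0,95],
    [0,0,0,19,-46,0,95],
    [0,0,0,19,-46,0,95],
    [0,0,0,19,-46,0,95],
    [0,0,0,19,-46,0,95],
    [0,0,0,19,-46,0,95],
  ],
)

```text
t: 3.75
eef_pos: [483.4, 246.2, 292.3]
tcp_rot: [3.141, -0.0, 0.3]
ft_force: [0.6, -0.6, -0.2]
opening: 0.997
grip_force: 0.0
```

Emit:
jog_arm(
  motion=[
    [0,0,-10.4,0,0,0,95],
    [0,0,-10.4,0,0,0,95],
    [0,0,-10.4,0,0,0,95],
    [0,0,-10.4,0,0,0,95],
    [0,0,-10.4,0,0,0,95],
    [0,0,-10.4,0,0,0,95],
    [0,0,-10.4,0,0,0,95],
    [0,0,0,0,0,0,95],
    [0,0,0,0,0,0,95],
  ],
)

```text
t: 4.88
eef_pos: [483.3, 244.8, 292.2]
tcp_rot: [3.142, 0.0, 1.567]
ft_force: [-0.3, -0.3, 0.4]
opening: 0.993
grip_force: 0.0
```

```bash
python3 - <<'E'
from h import *
c=env.read_camera("wrist");save(c,"w2.png",s=1.4);np.save("w2.npy",c,allow_pickle=True)
s=env.state();print(s["t"],s["joints"].round(3),s["eef_pos"],s["tcp_rot"])
for t in["screw_head","screw_tip","screw_lead"]:
    for r in env.recognise("wrist",t)[:2]: print(t,r["score"],r["location"],pts(c,np.round(r["location"]),15))
px,P=cloud(c)
m=(abs(P[:,0]-485)<70)&(abs(P[:,1]-245)<80)
q=P[m&(P[:,2]>5)&(P[:,2]<40)][:,:2].astype(np.float32);print("all",len(q),cv2.minAreaRect(q))
q=P[m&(P[:,2]>24)&(P[:,2]<40)];print("mean z",np.median(q[:,2]),q.min(0),q.max(0))
hd=P[m&(P[:,2]>27)&(P[:,2]<36)]; hd=hd[hd[:,1]>np.percentile(hd[:,1],50)] 
w=np.load("w1.npy",allow_pickle=True).item();px,P=cloud(w)
print("station etc max z near:")
for x0 in range(350,800,50): print(x0,[int(P[(abs(P[:,0]-x0)<25)&(abs(P[:,1]-y0)<25)][:,2].max(initial=-99)) for y0 in range(100,-551,-50)])
E
```

```text
4.925 [ 0.347  0.373  1.764 -0.     1.005  0.35 ] [483.2278074  244.8731289  292.17463317] [3.14156836e+00 9.74248250e-05 1.56758343e+00]
screw_head 0.81 [262.0, 178.1] [[489.656244   236.96282858  15.        ]]
screw_tip 0.83 [264.5, 178.9] [[492.46238659 235.51200343  15.        ]]
screw_lead 0.83 [261.9, 178.4] [[489.656244   236.96282858  15.        ]]
all 1398 ((489.4329833984375, 231.4596405029297), (29.38702392578125, 101.19767761230469), 0.07769180834293365)
mean z 29.19839099453202 [474.71412698 183.78391593  24.00520252] [504.09786349 281.29152793  32.21706051]
station etc max z near:
350 [2, 11, 10, 2, 3, 8, 2, 3, 2, 4, 2, -99, -99, -99]
400 [3, 9, 11, 10, 5, 6, 300, 14, 297, 2, 115, 112, -99, -99]
450 [2, 92, 94, 95, 91, 321, 341, 342, 337, 25, 132, 138, 141, 134]
500 [-99, 94, 95, 100, 94, 3, 3, 310, 337, 231, 231, 186, 142, -99]
550 [-99, 94, 94, 103, 94, 2, 5, 33, 48, 238, 236, 185, -99, -99]
600 [-99, -99, -99, 1, 93, 18, 3, 31, 45, 220, 123, 34, -99, -99]
650 [-99, -99, -99, -99, -99, 15, 2, 28, 69, 191, 119, 32, -99, -99]
700 [-99, -99, -99, -99, -99, -99, -99, -99, -99, 40, 34, 34, -99, -99]
750 [-99, -99, -99, -99, -99, -99, -99, -99, -99, -99, -99, -99, -99, -99]
```

View pics/w2.png

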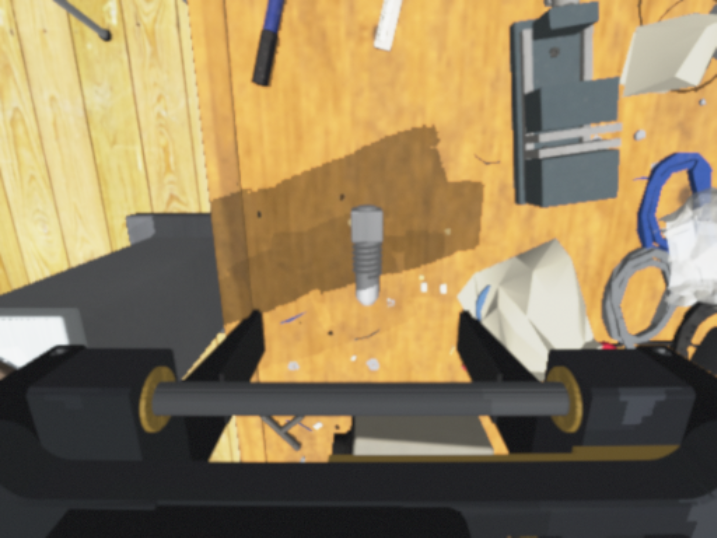

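The screw lies almost exactly along world y at x≈489. Its button end is at y≈282 and its tip at y≈181, so 101 mm long, as expected; in the picture the head is at (367,215) and the tip at (367,298). I'll tilt the fingers along the screw's axis so that it can be stood up later.

Emit:
jog_arm(
  motion=[
    [0,0,0,28.4,1.2,33.2,95],
    [0,0,0,28.4,1.2,33.2,95],
    [0,0,0,28.4,1.2,33.2,95],
    [0,0,0,28.4,1.2,33.2,95],
    [0,0,0,28.4,1.2,33.2,95],
  ],
)

```text
t: 5.7
eef_pos: [489.0, 388.1, 125.0]
tcp_rot: [3.141, 0.0, 1.57]
ft_force: [0.7, -0.8, 0.4]
opening: 1.002
grip_force: 0.0
```

Emit:
jog_arm(
  motion=[
    [0,-10,0,0,0,0,95],
    [0,-10,0,0,0,0,95],
    [0,-10,0,0,0,0,95],
    [0,-10,0,0,0,0,95],
    [0,-10,0,0,0,0,95],
    [0,0,0,0,0,0,95],
    [0,0,0,0,0,0,95],
  ],
)

```text
t: 6.58
eef_pos: [489.1, 387.0, 126.1]
tcp_rot: [3.141, 0.869, 1.571]
ft_force: [0.7, -0.1, 0.6]
opening: 1.002
grip_force: 0.0
```

```bash
python3 - <<'E'
from h import *
s=env.state();print(s["t"],s["joints"].round(3),s["eef_pos"],s["tcp_rot"])
Rm=R.from_euler("xyz",s["tcp_rot"]).as_matrix();print(Rm.round(3))
t=Rm[:,2];tip=np.array([489.4,251,12]);tgt=tip-78*t;print(tgt,"shift tool",Rm.T@(tgt-s["eef_pos"]))
E
```

```text
6.575 [ 0.74   0.888  1.447 -0.602  1.496  1.006] [489.08026327 387.02950439 126.13283138] [3.14134389 0.86904704 1.57088478]
[[-0.     1.     0.   ]
 [ 0.646  0.    -0.764]
 [-0.764  0.    -0.646]]
[489.37532689 310.56969582  62.35325939] shift tool [-0.64964165  0.2635314  99.56671988]
```

Emit:
jog_arm(
  motion=[
    [0,0,0,0,0,30,95],
    [0,0,0,0,0,30,95],
    [0,0,0,0,0,20,95],
    [0,0,0,0,0,10,95],
    [0,0,0,0,0,9.5,95],
    [0,0,0,0,0,0,60],
    [0,0,0,0,0,0,45],
  ],
)

```text
t: 7.45
eef_pos: [489.2, 311.3, 62.6]
tcp_rot: [3.141, 0.872, 1.571]
ft_force: [-0.0, -0.2, 0.6]
opening: 0.847
grip_force: 0.0
```

Emit:
jog_arm(
  motion=[
    [0,0,0,0,0,0,35],
    [0,0,0,0,0,0,20],
    [0,0,0,0,0,0,20],
    [0,0,0,0,0,0,20],
    [0,0,0,0,0,0,20],
    [0,0,0,0,0,0,20],
    [0,0,0,0,0,0,20],
    [0,0,0,0,0,0,20],
  ],
)

```text
t: 8.45
eef_pos: [489.1, 310.9, 62.2]
tcp_rot: [3.142, 0.873, 1.571]
ft_force: [0.2, 0.9, -0.5]
opening: 0.313
grip_force: 30.0
```

```bash
python3 - <<'E'
from h import *
s=env.state();print(s["t"],s["joints"].round(3),s["eef_pos"],s["tcp_rot"],s["ft_force"])
c=env.read_camera("wrist");save(c,"w3.png",(130,150,382,384),2)
E
```

```text
8.45 [ 0.656  0.926  1.609 -0.681  1.306  1.084] [489.05918855 310.90139841  62.24358012] [3.14152783 0.87269347 1.5713978 ] [ 0.22355182  0.86858837 -0.48717099]
```

View pics/w3.png

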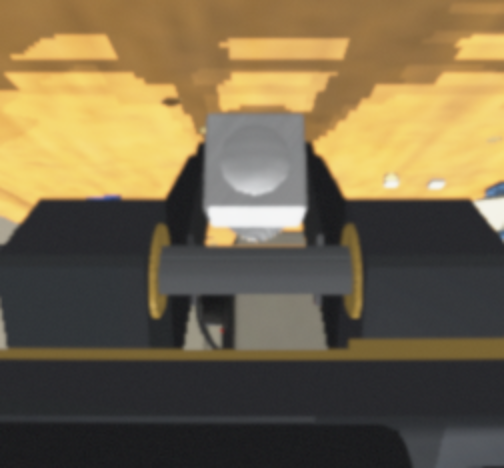

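The crop shows the square head held between the pads, its button facing the camera at (255,160), and the opening of 29.8 mm matches the head. I'll lift, then swing the screw point-down.

Emit:
jog_arm(
  motion=[
    [0,0,0,-10,0,-8,20],
    [0,0,0,-27.5,0,-23,20],
    [0,0,0,-27.5,0,-23,20],
    [0,0,0,-27.5,0,-23,20],
    [0,0,0,-27.5,0,-23,20],
    [0,0,0,-27.5,0,-23,20],
    [0,0,0,0,0,0,20],
  ],
)

```text
t: 9.38
eef_pos: [489.2, 310.5, 256.7]
tcp_rot: [3.136, 0.869, 1.567]
ft_force: [-1.0, -0.2, -5.3]
opening: 0.314
grip_force: 30.0
```

```bash
python3 - <<'E'
from h import *
s=env.state();print(s["t"],s["joints"].round(4).tolist(),s["eef_pos"].tolist(),s["tcp_rot"].tolist(),s["ft_force"],s["moment"])
E
```

```text
9.375 [0.6556, 0.6623, 1.54, -0.6526, 1.564, 0.8789] [489.1854258936654, 310.51043716191754, 256.6720762552418] [3.136041785872166, 0.8694031053353428, 1.5670592162384835] [-0.98092976 -0.15278516 -5.27112932] [ 1.26573006 -0.09935896 -0.00788372]
```

Emit:
jog_arm(
  motion=[
    [0,9,0,0,0,0,20],
    [0,9,0,0,0,0,20],
    [0,9,0,0,0,0,20],
    [0,9,0,0,0,0,20],
    [0,9,0,0,0,0,20],
    [0,9,0,0,0,0,20],
    [0,9,0,0,0,0,20],
    [0,9,0,0,0,0,20],
    [0,9,0,0,0,0,20],
    [0,9,0,0,0,0,20],
  ],
)

```text
t: 10.62
eef_pos: [488.4, 309.8, 252.9]
tcp_rot: [-3.139, -0.701, 1.569]
ft_force: [-0.8, 0.5, -4.8]
opening: 0.316
grip_force: 30.0
```

Emit:
jog_arm(
  motion=[
    [0,0,0,0,0,0,20],
    [0,0,0,0,0,0,20],
    [0,0,0,0,0,0,20],
  ],
)

```text
t: 11.0
eef_pos: [488.8, 310.7, 254.2]
tcp_rot: [-3.141, -0.696, 1.572]
ft_force: [-0.3, -0.4, -5.3]
opening: 0.318
grip_force: 30.0
```

```bash
cat > kin.py <<'E'
from h import *
from scipy.optimize import least_squares
D=[]
def fk(p,q):
    a0,h,lat,L1,L2,e,L3,c4,c6=p
    # base yaw, shoulder pitch, elbow pitch, roll, pitch, roll
    T=R.from_euler("z",q[0]);A=T*R.from_euler("y",q[1]);B=A*R.from_euler("y",q[2])
    pos=T.apply([a0,lat,h])+A.apply([0,0,L1])+B.apply([e,0,L2])
    W=B*R.from_euler("z",c4*q[3])*R.from_euler("y",q[4])*R.from_euler("z",c6*q[5]+np.pi/2)
    return pos+W.apply([0,0,L3]),W
S=[([-1.37559618,.490871519,1.55889626,-4.97e-5,1.09169154,-.10559518],[185.193,-596.943,292.280],[3.14146471,5.79e-5,.300818]),
([0.347,0.373,1.764,-0.,1.005,0.35],[483.2278,244.8731,292.1746],[3.14156836,9.74e-05,1.56758]),
([0.74,0.888,1.447,-0.602,1.496,1.006],[489.08,387.03,126.13],[3.14134,.869047,1.570885]),
([0.656,0.926,1.609,-0.681,1.306,1.084],[489.059,310.901,62.244],[3.14153,.872693,1.571398])]
s=env.state();S.append((s["joints"],s["eef_pos"],s["tcp_rot"]))
def res(p,c):
    o=[]
    for q,x,r in S:
        a,W=fk([*p,*c],q);o+=list((a-x))+list(200*(W.inv()*R.from_euler("xyz",r)).as_rotvec())
    return np.array(o)
best=min(((lambda f:(f.cost,c,f.x))(least_squares(res,[0,300,66,400,400,0,200],args=(c,))) for c in[(a,b) for a in(1,-1) for b in(1,-1)]),key=lambda t:t[0])
P=[*best[2],*best[1]]
def ik(x,W,q0):
    lo=np.array([-3.1,-.84,.05,-1.13,.06,-2.69]);hi=np.array([3.1,2.19,2.79,4.28,2.93,2.69])
    f=least_squares(lambda q:np.r_[fk(P,q)[0]-x,200*(fk(P,q)[1].inv()*W).as_rotvec()],np.clip(q0,lo+.01,hi-.01),bounds=(lo,hi))
    return f.x,np.sqrt(2*f.cost)
E
python3 - <<'E'
from kin import *
print(best[0],np.round(P,1),s["t"],s["joints"].round(3),s["eef_pos"],s["tcp_rot"],s["ft_force"],s["moment"])
hc=np.array([5.6,0,66.7])
for psi in(-120,-90,-60,-30,0,30,90):
    W=R.from_euler("z",psi,degrees=True)*R.from_euler("x",np.pi)*R.from_euler("y",40,degrees=True)
    for z in(104,170):
        x=np.array([456.5,-268.5,z])-W.apply(hc);print(psi,z,W.as_matrix()[:,2].round(2),*[(f[0].round(2),f[1].round(2)) for f in[ik(x,W,np.r_[-.6,.6,1.6,.1,.8,1])]])
c=env.read_camera("wrist");save(c,"w4.png",s=1.4)
E
```

```text
0.08865094966728157 [-2.000e-01  1.969e+02  6.590e+01  5.867e+02  4.113e+02  4.300e+01
  1.942e+02  1.000e+00  1.000e+00] 11.0 [ 0.238  0.455  1.898  0.957  0.867 -0.44 ] [488.80877571 310.70024527 254.19618055] [-3.14132792 -0.69566632  1.57226936] [-0.27396008 -0.43414919 -5.28002382] [-0.92567257 -0.06399197 -0.01329851]
-120 104 [-0.32 -0.56 -0.77] (array([-0.63,  0.52,  2.05,  0.05,  0.35,  2.69]), np.float64(153.35))
-120 170 [-0.32 -0.56 -0.77] (array([-0.61,  0.41,  1.95, -0.08,  0.62,  2.69]), np.float64(152.83))
-90 104 [ 0.   -0.64 -0.77] (array([-0.57,  0.48,  2.08, -0.35,  0.35,  2.69]), np.float64(102.71))
-90 170 [ 0.   -0.64 -0.77] (array([-0.55,  0.36,  2.03, -0.39,  0.5 ,  2.69]), np.float64(93.04))
-60 104 [ 0.32 -0.56 -0.77] (array([-0.6 ,  0.45,  2.19, -0.76,  0.13,  2.69]), np.float64(63.55))
-60 170 [ 0.32 -0.56 -0.77] (array([-0.57,  0.32,  2.17, -0.76,  0.22,  2.69]), np.float64(44.91))
-30 104 [ 0.56 -0.32 -0.77] (array([-0.72,  0.51,  2.37,  2.84,  0.44, -1.45]), np.float64(0.0))
-30 170 [ 0.56 -0.32 -0.77] (array([-0.72,  0.34,  2.31,  2.57,  0.24, -1.17]), np.float64(0.0))
0 104 [ 0.64 -0.   -0.77] (array([-0.93,  0.53,  2.29,  1.8 ,  0.56, -1.07]), np.float64(0.0))
0 170 [ 0.64 -0.   -0.77] (array([-0.93,  0.37,  2.24,  1.47,  0.54, -0.67]), np.float64(0.0))
30 104 [ 0.56  0.32 -0.77] (array([-1.  ,  0.58,  2.1 ,  1.12,  0.79, -0.9 ]), np.float64(0.0))
30 170 [ 0.56  0.32 -0.77] (array([-1.  ,  0.45,  2.06,  0.99,  0.88, -0.7 ]), np.float64(0.0))
90 104 [ 0.    0.64 -0.77] (array([-0.87,  0.73,  1.69,  0.44,  1.32, -1.11]), np.float64(0.0))
90 170 [ 0.    0.64 -0.77] (array([-0.87,  0.64,  1.65,  0.43,  1.44, -1.06]), np.float64(0.0))
```

View pics/w4.png

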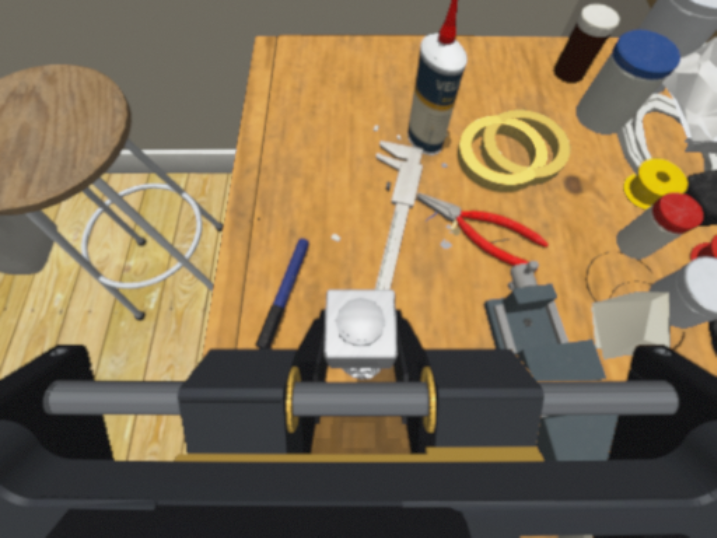

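The picture shows the screw hanging in the pads with its button up at (360,320), well clear of the bench. The kinematic fit is good. Next I'll check the clearance to the machine next to the jack.

```bash
python3 - <<'E'
from kin import *
w=np.load("w1.npy",allow_pickle=True).item();px,C=cloud(w)
m=(C[:,2]>100)&(C[:,2]<260)&(C[:,1]<-200); q=C[m]
d=np.hypot(q[:,0]-456.5,q[:,1]+268.5);i=np.argsort(d)[:400:40];print(np.c_[q[i],d[i],px[m][i]].round())
hc=np.array([5.6,0,66.7])
W0=R.from_euler("xyz",s["tcp_rot"]);print("tilt",np.degrees(np.arccos(-W0.as_matrix()[2,2])))
q0=np.array(s["joints"])
for psi in(90,60,30,15,0):
    W=R.from_euler("z",psi,degrees=True)*R.from_euler("x",np.pi)*R.from_euler("y",40,degrees=True)
    print(psi,[(f[0].round(2),f[1].round(2)) for f in [ik(np.array([456.5,-268.5,z])-W.apply(hc),W,[-.9,.6,1.9,.9,.9,-.9]) for z in(200,104)]])
E
```

```text
[[ 462. -293.  259.   26.  347.  254.]
 [ 459. -295.  254.   26.  344.  254.]
 [ 462. -294.  235.   27.  336.  234.]
 [ 462. -295.  250.   27.  344.  247.]
 [ 460. -295.  244.   27.  340.  245.]
 [ 462. -295.  258.   27.  349.  254.]
 [ 462. -295.  228.   27.  334.  230.]
 [ 462. -295.  260.   28.  351.  255.]
 [ 457. -296.  239.   28.  337.  246.]
 [ 462. -296.  247.   28.  344.  244.]]
tilt 39.89373987875952
90 [(array([-0.87,  0.6 ,  1.63,  0.43,  1.49, -1.03]), np.float64(0.0)), (array([-0.87,  0.73,  1.69,  0.44,  1.32, -1.11]), np.float64(0.0))]
60 [(array([-0.96,  0.51,  1.82,  0.66,  1.24, -0.8 ]), np.float64(0.0)), (array([-0.96,  0.65,  1.88,  0.72,  1.08, -0.95]), np.float64(0.0))]
30 [(array([-1.  ,  0.4 ,  2.03,  0.93,  0.92, -0.62]), np.float64(0.0)), (array([-1.  ,  0.58,  2.1 ,  1.12,  0.79, -0.9 ]), np.float64(0.0))]
15 [(array([-0.98,  0.35,  2.13,  1.1 ,  0.75, -0.55]), np.float64(0.0)), (array([-0.98,  0.55,  2.2 ,  1.41,  0.66, -0.95]), np.float64(0.0))]
0 [(array([-0.93,  0.31,  2.21,  1.32,  0.56, -0.5 ]), np.float64(0.0)), (array([-0.93,  0.53,  2.29,  1.8 ,  0.56, -1.07]), np.float64(0.0))]
```

```bash
cat > plan.py <<'E'
from kin import *
from scipy.spatial.transform import Slerp
hc=np.array([5.6,0,66.7])
def Wp(psi,tilt=40): return R.from_euler("z",psi,degrees=True)*R.from_euler("x",np.pi)*R.from_euler("y",tilt,degrees=True)
def plan(x1,W1,N,hand=20,show=True,dec=1):
    x0=np.array(s["eef_pos"]);W0=R.from_euler("xyz",s["tcp_rot"]);sl=Slerp([0,1],R.concatenate([W0,W1]))
    x,W,q=x0,W0,np.array(s["joints"]);rows=[];mx=0
    for k in range(1,N+1):
        xt=x0+(x1-x0)*k/N;Wt=sl(k/N)
        r=np.r_[np.degrees((W.inv()*Wt).as_rotvec()),W.inv().apply(xt-x)].round(dec)
        rows.append([*r.tolist(),hand])
        # rows: shift along axes before the turn
        x=x+W.apply(r[3:]);W=W*R.from_rotvec(r[:3],degrees=True)
        qn,e=ik(x,W,q);mx=max(mx,np.abs((qn-q)/np.array([2.22,2.22,2.79,3.14,3.14,3.14])/.125).max());q=qn
        if e>.5: print("IK err",k,e)
    if show: print(rows)
    print("end err",x-x1,np.degrees((W.inv()*W1).as_rotvec()).round(2),"max speed frac",round(mx,2),q.round(2))
E
python3 - <<'E'
from plan import *
w=np.load("w1.npy",allow_pickle=True).item();px,C=cloud(w)
m=(C[:,2]>90)&(C[:,2]<300)&(C[:,1]<-200)&(px[:,1]<235)&~((px[:,1]>215)&(px[:,0]>310)&(px[:,0]<365)); q=C[m]
d=np.hypot(q[:,0]-456.5,q[:,1]+268.5);i=np.argsort(d)[:200:20];print(np.c_[q[i],d[i],px[m][i]].round())
for psi in(15,0): 
    W=Wp(psi);x1=np.array([456.5,-268.5,238])-W.apply(hc);print(psi,x1);plan(x1,W,18)
E
```

```text
[[ 433. -204.  230.   69.  182.  232.]
 [ 432. -204.  219.   69.  186.  226.]
 [ 429. -205.  220.   69.  186.  231.]
 [ 426. -206.  216.   69.  188.  233.]
 [ 434. -202.  230.   70.  179.  231.]
 [ 433. -202.  227.   71.  180.  229.]
 [ 434. -201.  235.   71.  175.  233.]
 [ 434. -200.  219.   72.  181.  222.]
 [ 526. -360.  235.  115.  485.  167.]
 [ 528. -359.  234.  116.  484.  163.]]
15 [ 410.94328447 -280.70688514  285.49555374]
[[-2.7, 0.0, 3.2, -24.1, -4.4, -22.4, 20], [-2.7, 0.0, 3.2, -24.3, -2.0, -22.5, 20], [-2.6, 0.0, 3.2, -24.3, 0.5, -22.6, 20], [-2.7, 0.0, 3.2, -24.2, 2.8, -22.5, 20], [-2.7, 0.0, 3.2, -24.0, 5.3, -22.4, 20], [-2.7, 0.0, 3.2, -23.6, 7.6, -22.0, 20], [-2.6, 0.0, 3.2, -23.2, 9.9, -21.6, 20], [-2.7, 0.0, 3.2, -22.5, 12.2, -21.1, 20], [-2.7, 0.0, 3.2, -21.8, 14.4, -20.4, 20], [-2.7, 0.0, 3.2, -20.9, 16.6, -19.8, 20], [-2.6, 0.1, 3.2, -20.0, 18.6, -18.9, 20], [-2.7, -0.0, 3.2, -18.8, 20.5, -18.1, 20], [-2.7, -0.0, 3.2, -17.6, 22.4, -17.0, 20], [-2.7, -0.0, 3.2, -16.3, 24.1, -16.0, 20], [-2.7, -0.0, 3.2, -15.0, 25.7, -14.7, 20], [-2.7, -0.0, 3.2, -13.4, 27.1, -
[... 443 characters left out ...]
0, 3.8, -23.2, 6.8, -21.7, 20], [-3.2, 0.0, 3.8, -22.7, 9.6, -21.3, 20], [-3.2, 0.0, 3.9, -22.0, 12.2, -20.6, 20], [-3.2, 0.0, 3.8, -21.1, 14.8, -19.9, 20], [-3.2, 0.0, 3.8, -20.0, 17.3, -18.9, 20], [-3.2, 0.0, 3.9, -18.7, 19.6, -18.0, 20], [-3.2, 0.0, 3.8, -17.4, 21.8, -16.7, 20], [-3.2, 0.1, 3.9, -15.9, 23.8, -15.5, 20], [-3.3, -0.0, 3.8, -14.1, 25.7, -14.2, 20], [-3.2, -0.0, 3.8, -12.4, 27.3, -12.6, 20], [-3.2, -0.0, 3.9, -10.5, 28.7, -11.1, 20], [-3.2, -0.0, 3.8, -8.5, 29.9, -9.4, 20], [-3.2, -0.0, 3.8, -6.5, 30.9, -7.7, 20], [-3.2, -0.0, 3.9, -4.5, 31.7, -6.0, 20]]
end err [-0.02442981  0.01472427 -0.01438214] [-0.04 -0.02 -0.02] max speed frac 0.27 [-0.93  0.24  2.16  1.15  0.6  -0.29]
```

Emit:
jog_arm(
  motion=[
    [-3.2,0.0,3.8,-23.6,-4.5,-22.0,20],
    [-3.2,0.0,3.9,-23.8,-1.6,-22.1,20],
    [-3.2,0.0,3.8,-23.7,1.1,-22.1,20],
    [-3.3,0.0,3.9,-23.7,4.1,-22.0,20],
    [-3.2,0.0,3.8,-23.2,6.8,-21.7,20],
    [-3.2,0.0,3.8,-22.7,9.6,-21.3,20],
    [-3.2,0.0,3.9,-22.0,12.2,-20.6,20],
    [-3.2,0.0,3.8,-21.1,14.8,-19.9,20],
    [-3.2,0.0,3.8,-20.0,17.3,-18.9,20],
  ],
)

```text
t: 12.18
eef_pos: [448.8, 20.0, 269.7]
tcp_rot: [3.141, -0.697, 0.784]
ft_force: [0.9, -0.9, -5.1]
opening: 0.317
grip_force: 30.0
```

Emit:
jog_arm(
  motion=[
    [-3.2,0.0,3.9,-18.7,19.6,-18.0,20],
    [-3.2,0.0,3.8,-17.4,21.8,-16.7,20],
    [-3.2,0.1,3.9,-15.9,23.8,-15.5,20],
    [-3.3,0,3.8,-14.1,25.7,-14.2,20],
    [-3.2,0,3.8,-12.4,27.3,-12.6,20],
    [-3.2,0,3.9,-10.5,28.7,-11.1,20],
    [-3.2,0,3.8,-8.5,29.9,-9.4,20],
    [-3.2,0,3.8,-6.5,30.9,-7.7,20],
    [-3.2,0,3.9,-4.5,31.7,-6.0,20],
    [0,0,0,0,0,0,20],
  ],
)

```text
t: 13.42
eef_pos: [408.9, -270.1, 284.8]
tcp_rot: [-3.14, -0.698, -0.004]
ft_force: [-0.0, 1.0, -4.9]
opening: 0.315
grip_force: 30.0
```

```bash
python3 - <<'E'
from plan import *
print(s["t"],s["eef_pos"],s["tcp_rot"],s["joints"].round(2),s["ft_force"])
W=R.from_euler("xyz",s["tcp_rot"]);print("head est",s["eef_pos"]+W.apply(hc),"screw dir err",W.apply([-.643,0,.766]).round(3))
c=env.read_camera("wrist");save(c,"w5.png",s=1.4);np.save("w5.npy",c,allow_pickle=True)
for n in ("wrist","scene","top"):
    c=env.read_camera(n) if n!="wrist" else c
    np.save(n+"5.npy",c,allow_pickle=True)
    px,C=cloud(c);m=(abs(C[:,0]-456)<35)&(abs(C[:,1]+268)<35)
    for lo,hi in((150,180),(180,205),(215,250),(251,262),(262,275)):
        q=C[m&(C[:,2]>lo)&(C[:,2]<hi)]
        if len(q)>5: print(n,lo,len(q),q.min(0).round(1),q.max(0).round(1),np.median(q,0).round(1))
    for t in["screw_head","screw_tip","jack_mouth"]:
        for r in env.recognise(n,t)[:1]: print(t,r)
save(c,"top5.png",(270,110,400,210),5);c=np.load("scene5.npy",allow_pickle=True).item();save(c,"scene5.png",(250,40,410,190),4)
E
```

```text
13.425 [ 408.94640114 -270.10130073  284.78419858] [-3.13978427 -0.69841439 -0.00405031] [-0.93  0.24  2.16  1.15  0.6  -0.3 ] [-0.04076984  0.99947158 -4.90834757]
head est [ 456.12363947 -270.17176412  237.30206279] screw dir err [ 0.     0.001 -1.   ]
wrist 180 74 [ 441.1 -283.1  186.6] [ 446.6 -260.9  204.8] [ 442.4 -273.4  194.8]
wrist 215 640 [ 433.  -293.6  217.1] [ 467.2 -249.5  250. ] [ 441.2 -271.2  241.7]
wrist 251 2916 [ 431.5 -295.7  251. ] [ 470.9 -247.1  262. ] [ 451.8 -271.3  254.1]
wrist 262 646 [ 429.3 -296.   262. ] [ 444.5 -247.1  275. ] [ 437.2 -286.3  268.5]
screw_head {'location': [256.8, 238.0], 'score': 0.89}
screw_tip {'location': [259.4, 237.2], 'score': 0.76}
jack_mouth {'location': [256.8, 297.0], 'score': 0.7}
scene 150 34 [ 442.4 -271.3  158.1] [ 466.6 -252.2  180. ] [ 449.7 -257.7  170.5]
scene 180 52 [ 440.  -273.4  180.2] [ 468.2 -251.2  204.8] [ 449.9 -255.7  195.4]
scene 215 51 [ 435.4 -263.   215. ] [ 469.9 -238.2  249.5] [ 454.3 -246.   234.6]
scene 251 6 [ 466.5 -278.1  252.8] [ 468.7 -249.7  256.9] [ 467.2 -264.4  254.5]
screw_head {'location': [327.4, 112.8], 'score': 0.54}
screw_tip {'location': [326.8, 111.1], 'score': 0.62}
jack_mouth {'location': [320.1, 149.9], 'score': 0.74}
```

View pics/scene5.png

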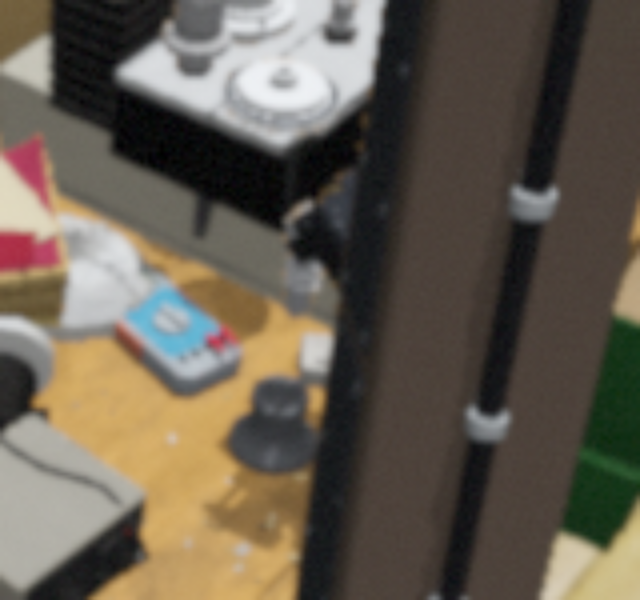

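The crop shows the screw hanging upright at (300,280), above the body at (275,430), and clear of the machine. I'll compare the head's axis with the mouth more closely.

```bash
python3 - <<'E'
from plan import *
from scipy.optimize import minimize
c=np.load("w5.npy",allow_pickle=True).item();px,C=cloud(c)
col=c["color"][px[:,1],px[:,0]].astype(int)
m=(abs(C[:,0]-456)<25)&(abs(C[:,1]+270)<25)&(C[:,2]>244)&(C[:,2]<262)&(col.min(1)>110)
q=C[m];print(len(q),q.min(0).round(1),q.max(0).round(1))
mu=q[:, :2].mean(0);
pl=q[(np.hypot(*(q[:,:2]-mu).T)>12)];A=np.c_[pl[:,:2]-mu,np.ones(len(pl))];k=np.linalg.lstsq(A,pl[:,2],rcond=None)[0];print("plane slopes deg",np.degrees(k[:2]),k[2],len(pl))
print("rect",cv2.minAreaRect(q[:,:2].astype(np.float32)))
v=q[np.hypot(*(q[:,:2]-mu).T)<8];print("button z",np.median(v[:,2]))
# mouth
for f in("w1.npy","scene5.npy"):
    c=np.load(f,allow_pickle=True).item();px,C=cloud(c)
    m=(abs(C[:,0]-456)<45)&(abs(C[:,1]+268)<45)&(C[:,2]>61.5)&(C[:,2]<67);q=C[m][:,:2]
    def cost(p):
        r=np.hypot(*(q-p).T);return -np.sum(1/(1+np.exp(-(r-18.5)/.7))/(1+np.exp((r-25)/.7)))
    best=min((cost([x,y]),x,y) for x in np.arange(446,468,.5) for y in np.arange(-280,-256,.5));print(f,len(q),best,q.mean(0),cv2.minAreaRect(q.astype(np.float32)))
    m=(abs(C[:,0]-456)<60)&(abs(C[:,1]+268)<60)&(C[:,2]>4)&(C[:,2]<14);q=C[m][:,:2];print(" foot",len(q),q.min(0),q.max(0))
E
```

```text
2465 [ 440.9 -286.6  245. ] [ 470.9 -255.7  259.4]
plane slopes deg [ 0.47413384 -0.32470476] 253.32818118744868 1194
rect ((455.9185791015625, -271.1533508300781), (29.992910385131836, 30.815895080566406), 0.01796412654221058)
button z 256.7796621805037
w1.npy 973 (np.float64(-594.2350918287352), np.float64(457.5), np.float64(-268.0)) [ 457.37163609 -268.14792292] ((456.9392395019531, -268.59173583984375), (53.050418853759766, 53.41460037231445), 16.747343063354492)
 foot 598 [ 416.83475602 -308.92812983] [ 496.97553918 -228.45256109]
scene5.npy 72 (np.float64(-45.51572138634691), np.float64(454.0), np.float64(-264.5)) [ 453.73549567 -263.32784096] ((453.0790710449219, -262.09136962890625), (50.0241584777832, 54.40430450439453), 33.2175178527832)
 foot 97 [ 408.25132367 -316.82415023] [ 515.47488317 -213.0894033 ]
```

Both agree to about a millimetre: head axis at (456, -270.5) and vertical within 0.5°, mouth at (457, -268.5). I'll centre the screw and lower the point into the mouth, watching the force.

Emit:
jog_arm(
  motion=[
    [0,0,0,-10.2,-0.3,12.3,20],
    [0,0,0,-10.2,-0.3,12.3,20],
    [0,0,0,-10.2,-0.3,12.3,20],
    [0,0,0,-10.2,-0.3,12.3,20],
    [0,0,0,-10.2,-0.3,12.3,20],
    [0,0,0,-10.2,-0.3,12.3,20],
    [0,0,0,0,0,0,20],
  ],
)

```text
t: 14.9
eef_pos: [409.4, -266.8, 187.7]
tcp_rot: [-3.136, -0.697, -0.005]
ft_force: [0.7, 0.6, -4.9]
opening: 0.309
grip_force: 30.0
```

Emit:
jog_arm(
  motion=[
    [0,0,0,-2.6,0,3.1,20],
    [0,0,0,-2.6,0,3.1,20],
    [0,0,0,0,0,0,20],
  ],
)

```text
t: 15.28
eef_pos: [409.4, -266.8, 180.4]
tcp_rot: [-3.138, -0.698, -0.003]
ft_force: [-1.1, 0.4, -5.9]
opening: 0.318
grip_force: 30.0
```

Emit:
jog_arm(
  motion=[
    [0,0,0,-1.3,0,1.5,20],
    [0,0,0,-1.3,0,1.5,20],
    [0,0,0,0,0,0,20],
  ],
)

```text
t: 15.65
eef_pos: [409.4, -266.9, 176.3]
tcp_rot: [-3.138, -0.698, -0.003]
ft_force: [-2.0, 0.3, -5.0]
opening: 0.312
grip_force: 30.0
```

```bash
python3 - <<'E'
from plan import *
W=R.from_euler("xyz",s["tcp_rot"]);print(s["t"],"head est",s["eef_pos"]+W.apply(hc),W.apply([-.643,0,.766]).round(3),s["ft_force"],s["moment"])
E
```

```text
15.65 head est [ 456.54452741 -266.83150636  128.82992933] [-0.     0.003 -1.   ] [-2.02323519  0.26103804 -5.03677833] [-0.03938294  1.34193366 -0.03768849]
```

Emit:
jog_arm(
  motion=[
    [0,0,0,-0.3,1.5,-0.3,20],
    [0,0,0,-1.3,0,1.5,20],
    [0,0,0,-1.3,0,1.5,20],
    [0,0,0,0,0,0,20],
  ],
)

```text
t: 16.15
eef_pos: [408.9, -267.9, 172.2]
tcp_rot: [-3.137, -0.698, -0.003]
ft_force: [0.1, 5.8, -5.7]
opening: 0.311
grip_force: 30.0
```

Emit:
jog_arm(
  motion=[
    [0,0,0,-1.3,0,1.5,20],
    [0,0,0,-1.3,0,1.5,20],
    [0,0,0,0,0,0,20],
  ],
)

```text
t: 16.52
eef_pos: [408.8, -267.9, 168.3]
tcp_rot: [-3.137, -0.698, -0.003]
ft_force: [-1.3, 5.1, -5.7]
opening: 0.313
grip_force: 30.0
```

```bash
python3 - <<'E'
from plan import *
W=R.from_euler("xyz",s["tcp_rot"]);print(s["t"],"head est",s["eef_pos"]+W.apply(hc),W.apply([-.643,0,.766]).round(3),s["ft_force"],s["moment"])
E
```

```text
16.525 head est [ 456.0120046  -267.77689179  120.80252267] [-0.     0.003 -1.   ] [-1.30390563  5.1367519  -5.69020196] [1.20258835 1.14783867 0.65827278]
```

Emit:
jog_arm(
  motion=[
    [0,0,0,0,-1.0,0,20],
    [0,0,0,-1.3,0,1.5,20],
    [0,0,0,-1.3,0,1.5,20],
    [0,0,0,0,0,0,20],
  ],
)

```text
t: 17.02
eef_pos: [408.9, -267.5, 164.5]
tcp_rot: [-3.138, -0.698, -0.003]
ft_force: [-1.2, 0.1, -5.9]
opening: 0.315
grip_force: 30.0
```

Emit:
jog_arm(
  motion=[
    [0,0,0,-1.3,0,1.5,20],
    [0,0,0,0,0,0,20],
  ],
)

```text
t: 17.27
eef_pos: [408.8, -267.5, 162.5]
tcp_rot: [-3.138, -0.698, -0.003]
ft_force: [-1.1, 0.1, -5.8]
opening: 0.313
grip_force: 30.0
```

Emit:
jog_arm(
  motion=[
    [0,0,0,-0.6,0,0.8,20],
    [0,0,0,0,0,0,20],
  ],
)

```text
t: 17.52
eef_pos: [408.9, -267.4, 161.6]
tcp_rot: [-3.138, -0.698, -0.003]
ft_force: [-0.5, 0.6, -5.0]
opening: 0.313
grip_force: 30.0
```

Emit:
jog_arm(
  motion=[
    [0,0,0,-0.8,0,0.9,20],
    [0,0,0,0,0,0,20],
  ],
)

```text
t: 17.77
eef_pos: [408.8, -267.3, 160.4]
tcp_rot: [-3.138, -0.698, -0.003]
ft_force: [0.0, 0.4, -4.9]
opening: 0.313
grip_force: 30.0
```

Emit:
jog_arm(
  motion=[
    [0,0,0,-0.8,0,0.9,20],
    [0,0,0,0,0,0,20],
  ],
)

```text
t: 18.02
eef_pos: [408.8, -267.3, 159.1]
tcp_rot: [-3.138, -0.698, -0.003]
ft_force: [0.1, 0.3, -5.2]
opening: 0.312
grip_force: 30.0
```

Emit:
jog_arm(
  motion=[
    [0,0,0,-0.8,0,0.9,20],
    [0,0,0,0,0,0,20],
  ],
)

```text
t: 18.27
eef_pos: [408.7, -267.3, 157.9]
tcp_rot: [-3.138, -0.698, -0.003]
ft_force: [-0.1, -0.4, -5.2]
opening: 0.315
grip_force: 30.0
```

Emit:
jog_arm(
  motion=[
    [0,0,0,-0.8,0,0.9,20],
    [0,0,0,0,0,0,20],
  ],
)

```text
t: 18.52
eef_pos: [408.7, -267.3, 156.7]
tcp_rot: [-3.138, -0.698, -0.003]
ft_force: [0.7, -0.6, -6.0]
opening: 0.312
grip_force: 30.0
```

Emit:
jog_arm(
  motion=[
    [0,0,0,-0.8,0,0.9,20],
    [0,0,0,0,0,0,20],
  ],
)

```text
t: 18.77
eef_pos: [408.9, -267.3, 156.0]
tcp_rot: [-3.139, -0.7, -0.003]
ft_force: [0.3, 2.1, 2.7]
opening: 0.315
grip_force: 30.0
```

The screw is touching the thread (force now +2.7 N up, head at about 108.5 mm). I'll let go gently, back off along the fingers, and check that it stands.

Emit:
jog_arm(
  motion=[
    [0,0,0,0,0,0,32],
    [0,0,0,0,0,0,36],
    [0,0,0,0,0,0,45],
    [0,0,0,0,0,0,60],
    [0,0,0,0,0,0,60],
    [0,0,0,0,0,-12,60],
    [0,0,0,0,0,-20,60],
    [0,0,0,0,0,-20,60],
    [0,0,0,0,0,-20,60],
    [0,0,0,0,0,-20,60],
  ],
)

```text
t: 20.02
eef_pos: [349.1, -267.3, 226.5]
tcp_rot: [-3.138, -0.698, -0.003]
ft_force: [0.0, -1.2, 0.5]
opening: 0.632
grip_force: 0.0
```

```bash
python3 - <<'E'
from plan import *
print(s["t"],s["eef_pos"],s["ft_force"],s["joints"].round(2))
c=env.read_camera("wrist");save(c,"w6.png",s=1.4);np.save("w6.npy",c,allow_pickle=True)
px,C=cloud(c);col=c["color"][px[:,1],px[:,0]].astype(int)
m=(abs(C[:,0]-456)<25)&(abs(C[:,1]+268)<25)&(C[:,2]>112)&(C[:,2]<135)&(col.min(1)>100)
q=C[m];print(len(q),q.min(0).round(1),q.max(0).round(1))
mu=q[:,:2].mean(0);r=np.hypot(*(q[:,:2]-mu).T);pl=q[r>12];k=np.linalg.lstsq(np.c_[pl[:,:2]-mu,np.ones(len(pl))],pl[:,2],rcond=None)[0]
print("slopes",np.degrees(k[:2]),"face z",k[2],"rect",cv2.minAreaRect(q[:,:2].astype(np.float32)),"button",np.median(q[r<8][:,2]))
W=R.from_euler("z",-90,degrees=True)*R.from_euler("x",np.pi)
plan(np.array([456.2,-267.4,245]),W,12,60)
E
```

```text
20.025 [ 349.06259346 -267.29496825  226.50353688] [ 0.00192314 -1.24032147  0.54805232] [-1.06  0.31  2.32  1.39  0.61 -0.72]
1108 [ 440.6 -280.6  112.2] [ 471.4 -249.8  129.6]
slopes [ 8.70316894 -1.21626307] face z 122.63668959688434 rect ((455.83740234375, -265.2734375), (30.538942337036133, 30.36049461364746), 88.54591369628906) button 127.58387630705232
[[-2.6, -2.6, 7.2, 7.8, -0.0, 4.6, 60], [-2.6, -2.6, 7.1, 8.0, -1.2, 4.1, 60], [-2.6, -2.6, 7.2, 7.9, -2.4, 3.8, 60], [-2.7, -2.6, 7.1, 7.7, -3.5, 3.2, 60], [-2.6, -2.6, 7.2, 7.3, -4.5, 2.7, 60], [-2.6, -2.6, 7.2, 6.8, -5.6, 2.2, 60], [-2.6, -2.6, 7.1, 6.2, -6.5, 1.6, 60], [-2.6, -2.6, 7.2, 5.3, -7.2, 1.0, 60], [-2.6, -2.6, 7.1, 4.4, -7.9, 0.4, 60], [-2.7, -2.6, 7.2, 3.5, -8.4, -0.1, 60], [-2.6, -2.6, 7.1, 2.3, -8.8, -0.6, 60], [-2.6, -2.6, 7.2, 1.2, -8.9, -1.1, 60]]
end err [ 0.03897483 -0.01686022 -0.00183054] [ 0.02  0.01 -0.  ] max speed frac 1.1 [-0.66  0.41  1.85 -0.    0.88  2.49]
```

View pics/w6.png

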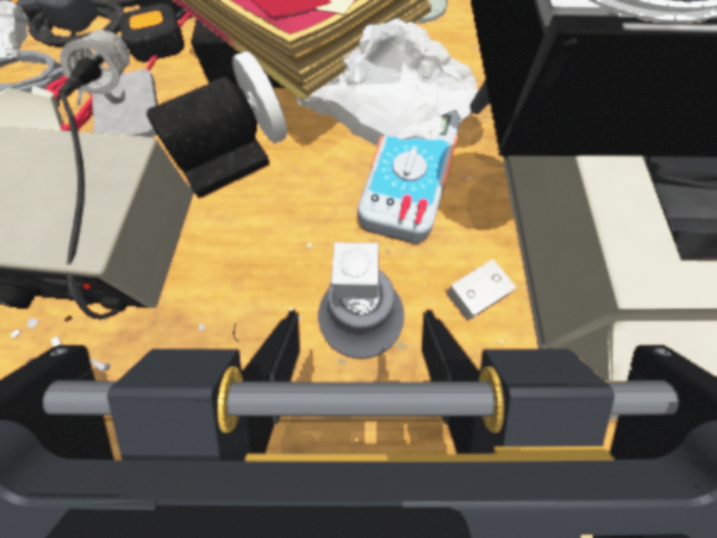

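The screw stands in the body with its head at (355,265) and the flats still aligned with the world axes; nothing around it is disturbed. Next I'll go vertical above it.

```bash
python3 - <<'E'
from plan import *
W=R.from_euler("x",np.pi)
plan(np.array([456.2,-266.4,245]),W,10,60)
E
```

```text
[[-0.0, -4.0, -0.0, 9.4, -0.1, 5.6, 60], [-0.0, -4.0, -0.0, 9.7, -0.1, 5.0, 60], [-0.0, -4.0, -0.0, 10.0, -0.1, 4.2, 60], [-0.0, -4.0, -0.0, 10.4, -0.1, 3.6, 60], [-0.0, -4.0, -0.0, 10.5, -0.1, 2.8, 60], [-0.0, -4.0, -0.0, 10.7, -0.1, 2.1, 60], [-0.1, -4.0, -0.0, 10.9, -0.1, 1.3, 60], [0.0, -4.0, -0.1, 10.9, -0.1, 0.6, 60], [0.0, -4.0, 0.0, 10.9, -0.1, -0.2, 60], [0.0, -4.0, 0.0, 10.8, -0.0, -1.0, 60]]
end err [-0.03751644 -0.04640248  0.00103831] [ 0.03 -0.04  0.02] max speed frac 0.58 [-0.65  0.41  1.85 -0.    0.88  0.92]
```

Emit:
jog_arm(
  motion=[
    [0,-4,0,9.4,-0.1,5.6,60],
    [0,-4,0,9.7,-0.1,5.0,60],
    [0,-4,0,10.0,-0.1,4.2,60],
    [0,-4,0,10.4,-0.1,3.6,60],
    [0,-4,0,10.5,-0.1,2.8,60],
    [0,-4,0,10.7,-0.1,2.1,60],
    [-0.1,-4,0,10.9,-0.1,1.3,60],
    [0,-4,-0.1,10.9,-0.1,0.6,60],
    [0,-4,0,10.9,-0.1,-0.2,60],
    [0,-4,0,10.8,0,-1.0,60],
  ],
)

```text
t: 21.32
eef_pos: [457.9, -266.2, 242.8]
tcp_rot: [-3.14, 0.002, 0.001]
ft_force: [-0.7, 0.1, -0.7]
opening: 0.635
grip_force: 0.0
```

Emit:
jog_arm(
  motion=[
    [0,0,10,0,0,0,60],
    [0,0,10,0,0,0,60],
    [0,0,10,0,0,0,60],
    [0,0,10,0,0,0,60],
    [0,0,10,0,0,0,60],
    [0,0,10,0,0,0,60],
    [0,0,10,0,0,0,60],
    [0,0,10,0,0,0,60],
    [0,0,10,0,0,0,60],
    [0,0,0,0,0,0,60],
  ],
)

```text
t: 22.58
eef_pos: [457.5, -266.3, 242.8]
tcp_rot: [-3.141, 0.002, -1.569]
ft_force: [0.6, 0.5, 0.7]
opening: 0.633
grip_force: 0.0
```

```bash
cat > head.py <<'E'
from plan import *
def head(save_as=None,cx=456,cy=-267):
    c=env.read_camera("wrist")
    if save_as: save(c,save_as,s=1.4)
    px,C=cloud(c);col=c["color"][px[:,1],px[:,0]].astype(int)
    m=(abs(C[:,0]-cx)<25)&(abs(C[:,1]-cy)<25)&(C[:,2]>105)&(C[:,2]<140)&(col.min(1)>90);q=C[m]
    h=np.percentile(q[:,2],60);pl=q[abs(q[:,2]-h)<2.2]
    mu=pl[:,:2].mean(0)
    for _ in range(6):
        k=np.linalg.lstsq(np.c_[pl[:,:2]-mu,np.ones(len(pl))],pl[:,2],rcond=None)[0]
        e=q[:,2]-np.c_[q[:,:2]-mu,np.ones(len(q))]@k;pl=q[(abs(e)<1.2)&(np.hypot(*(q[:,:2]-mu).T)>10)]
    f=q[abs(e)<5]
    print("t",s["t"],"tcp",s["eef_pos"].round(1),"yaw",np.degrees(s["tcp_rot"][2]).round(1),"F",s["ft_force"].round(1))
    print(len(pl),"slopes deg",np.degrees(k[:2]).round(1),"face z",k[2].round(2),"rect",cv2.minAreaRect(f[:,:2].astype(np.float32)),"button z",np.median(q[np.hypot(*(q[:,:2]-mu).T)<6][:,2]).round(2))
E
python3 -c "
from head import *
head()
w=np.load('w6.npy',allow_pickle=True).item()
env.read_camera=lambda n:w
head()"
```

```text
t 22.575 tcp [ 457.5 -266.3  242.8] yaw -89.9 F [0.6 0.5 0.7]
629 slopes deg [ 0.2 -2.3] face z 124.17 rect ((455.57366943359375, -265.58392333984375), (30.502193450927734, 29.68131446838379), 88.41451263427734) button z 127.76
t 22.575 tcp [ 457.5 -266.3  242.8] yaw -89.9 F [0.6 0.5 0.7]
538 slopes deg [ 0.2 -2.7] face z 124.34 rect ((455.841796875, -265.1003112792969), (30.192516326904297, 30.36049461364746), 88.54590606689453) button z 127.94
```

It leans 2.3° towards +y, with the bore axis at about (455.9, -267.4) and the head centre about 45 mm above the mouth. I'll use the fingers as a loose wrench (32 mm gap on the 30 mm head), so the screw rests on the thread by its own weight and can drop freely.

Emit:
jog_arm(
  motion=[
    [0,0,0,0.6,0.8,20,60],
    [0,0,0,0.5,0.8,20,60],
    [0,0,0,0,0,20,60],
    [0,0,0,0,0,14.8,60],
    [0,0,0,0,0,0,45],
    [0,0,0,0,0,0,36],
    [0,0,0,0,0,0,32],
    [0,0,0,0,0,0,32],
    [0,0,0,0,0,0,32],
  ],
)

```text
t: 23.75
eef_pos: [455.8, -267.7, 168.7]
tcp_rot: [-3.141, 0.0, -1.57]
ft_force: [0.0, 0.1, 0.5]
opening: 0.336
grip_force: 0.0
```

```bash
python3 -c "
from head import *
head('w7.png')"
```

```text
t 23.75 tcp [ 455.8 -267.7  168.7] yaw -90.0 F [0.  0.1 0.5]
491 slopes deg [-0. -1.] face z 124.49 rect ((455.48406982421875, -271.482421875), (19.308156967163086, 29.208770751953125), 88.73143768310547) button z 126.63
```

View pics/w7.png

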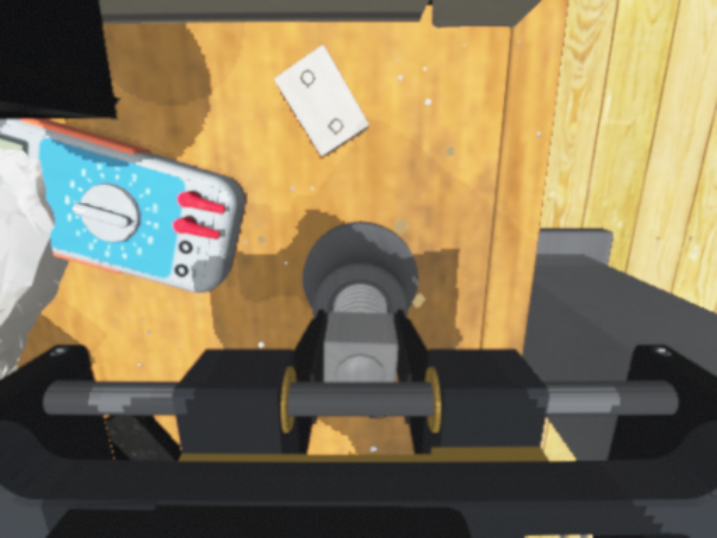

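The head sits between the fingers at (360,345) and its front half shows past the bar, so the face height can be tracked. I'll turn backward in steps.

Emit:
jog_arm(
  motion=[
    [0,0,-8,0,0,0,32],
    [0,0,-8,0,0,0,32],
    [0,0,-8,0,0,0,32],
    [0,0,-8,0,0,0,32],
    [0,0,-8,0,0,0,32],
    [0,0,0,0,0,0,32],
  ],
)

```text
t: 24.55
eef_pos: [455.9, -267.6, 168.6]
tcp_rot: [-3.141, -0.0, -0.873]
ft_force: [1.8, 1.4, 1.6]
opening: 0.338
grip_force: 0.9
```

```bash
python3 -c "
from head import *
head()"
```

```text
t 24.55 tcp [ 455.9 -267.6  168.6] yaw -50.0 F [1.8 1.4 1.6]
478 slopes deg [ 1.1 -1.9] face z 124.95 rect ((457.8969421386719, -270.89166259765625), (29.730409622192383, 19.20924949645996), 39.065975189208984) button z 126.85
```

Emit:
jog_arm(
  motion=[
    [0,0,-8,0,0,0,32],
    [0,0,-8,0,0,0,32],
    [0,0,-8,0,0,0,32],
    [0,0,-8,0,0,0,32],
    [0,0,-8,0,0,0,32],
    [0,0,0,0,0,0,32],
  ],
)

```text
t: 25.35
eef_pos: [455.6, -267.5, 168.4]
tcp_rot: [-3.141, 0.0, -0.178]
ft_force: [1.0, 2.0, 2.2]
opening: 0.336
grip_force: 1.1
```

```bash
python3 -c "
from head import *
head()"
```

```text
t 25.35 tcp [ 455.6 -267.5  168.4] yaw -10.2 F [1.  2.  2.2]
485 slopes deg [ 2.1 -0.8] face z 125.63 rect ((458.1191101074219, -269.05572509765625), (29.80704116821289, 19.24248695373535), 77.08948516845703) button z 127.38
```

Emit:
jog_arm(
  motion=[
    [0,0,-8,0,0,0,32],
    [0,0,-8,0,0,0,32],
    [0,0,-8,0,0,0,32],
    [0,0,-8,0,0,0,32],
    [0,0,-8,0,0,0,32],
    [0,0,0,0,0,0,32],
  ],
)

```text
t: 26.15
eef_pos: [455.5, -267.6, 168.3]
tcp_rot: [-3.141, -0.0, 0.52]
ft_force: [-1.0, 1.6, 1.5]
opening: 0.34
grip_force: 0.9
```

```bash
python3 -c "
from head import *
head()"
```

```text
t 26.15 tcp [ 455.5 -267.6  168.3] yaw 29.8 F [-1.   1.6  1.5]
486 slopes deg [0.9 0. ] face z 126.23 rect ((457.6653747558594, -266.9027404785156), (19.963287353515625, 30.381290435791016), 26.83237075805664) button z 128.03
```

Emit:
jog_arm(
  motion=[
    [0,0,-8,0,0,0,32],
    [0,0,-8,0,0,0,32],
    [0,0,-8,0,0,0,32],
    [0,0,-8,0,0,0,32],
    [0,0,0,0,0,0,32],
  ],
)

```text
t: 26.82
eef_pos: [455.5, -267.7, 168.3]
tcp_rot: [-3.141, -0.001, 1.078]
ft_force: [-1.3, 1.1, 0.4]
opening: 0.339
grip_force: 0.8
```

```bash
python3 -c "
from head import *
head()"
```

```text
t 26.825 tcp [ 455.5 -267.7  168.3] yaw 61.7 F [-1.3  1.1  0.4]
496 slopes deg [1.3 1.3] face z 126.7 rect ((456.2265625, -266.12158203125), (20.099828720092773, 30.354528427124023), 59.47735595703125) button z 128.46
```

Emit:
jog_arm(
  motion=[
    [0,0,-8,0,0,0,32],
    [0,0,-8,0,0,0,32],
    [0,0,-8,0,0,0,32],
    [0,0,0,0,0,0,32],
  ],
)

```text
t: 27.38
eef_pos: [455.7, -267.7, 168.3]
tcp_rot: [3.141, -0.001, 1.496]
ft_force: [0.0, 1.3, -0.2]
opening: 0.337
grip_force: 0.4
```

```bash
python3 -c "
from head import *
head()"
```

```text
t 27.375 tcp [ 455.7 -267.7  168.3] yaw 85.7 F [ 0.   1.3 -0.2]
500 slopes deg [0.9 1.6] face z 126.62 rect ((455.3096618652344, -265.3775329589844), (19.534046173095703, 29.984405517578125), 83.91323852539062) button z 128.49
```

Emit:
jog_arm(
  motion=[
    [0,0,-8,0,0,0,32],
    [0,0,-8,0,0,0,32],
    [0,0,-8,0,0,0,32],
    [0,0,0,0,0,0,32],
  ],
)

```text
t: 27.92
eef_pos: [455.9, -267.8, 168.5]
tcp_rot: [3.141, 0.0, 1.915]
ft_force: [0.9, 0.2, 1.1]
opening: 0.337
grip_force: 0.2
```

```bash
python3 -c "
from head import *
head()"
```

```text
t 27.925 tcp [ 455.9 -267.8  168.5] yaw 109.7 F [0.9 0.2 1.1]
754 slopes deg [ 0.2 -0.5] face z 121.8 rect ((454.9158020019531, -265.0235290527344), (30.402063369750977, 25.172502517700195), 17.51289939880371) button z 124.91
```

The screw dropped: its face went from about 127 to 121.8 mm at a yaw of about 90-110°. Now I'll turn it forward one full turn in two half turns with a regrip.

Emit:
jog_arm(
  motion=[
    [0,0,9,0,0,0,32],
    [0,0,9,0,0,0,32],
    [0,0,9,0,0,0,32],
    [0,0,9,0,0,0,32],
    [0,0,9,0,0,0,32],
    [0,0,9,0,0,0,32],
    [0,0,9,0,0,0,32],
    [0,0,9,0,0,0,32],
    [0,0,9,0,0,0,32],
    [0,0,9,0,0,0,32],
  ],
)

```text
t: 29.22
eef_pos: [455.6, -267.6, 168.3]
tcp_rot: [-3.141, -0.0, 0.338]
ft_force: [-0.7, 0.4, -1.0]
opening: 0.335
grip_force: 0.3
```

```bash
python3 -c "
from head import *
head()"
```

```text
t 29.225 tcp [ 455.6 -267.6  168.3] yaw 19.4 F [-0.7  0.4 -1. ]
785 slopes deg [-0.2 -0.3] face z 120.53 rect ((458.2996826171875, -267.06024169921875), (26.02377700805664, 30.693649291992188), 24.11490249633789) button z 123.69
```

Emit:
jog_arm(
  motion=[
    [0,0,9,0,0,0,32],
    [0,0,9,0,0,0,32],
    [0,0,9,0,0,0,32],
    [0,0,9,0,0,0,32],
    [0,0,9,0,0,0,32],
    [0,0,9,0,0,0,32],
    [0,0,9,0,0,0,32],
    [0,0,9,0,0,0,32],
    [0,0,9,0,0,0,32],
    [0,0,9,0,0,0,32],
  ],
)

```text
t: 30.52
eef_pos: [455.7, -267.7, 168.4]
tcp_rot: [-3.141, 0.0, -1.229]
ft_force: [-0.2, 0.4, -0.2]
opening: 0.333
grip_force: 0.2
```

```bash
python3 -c "
from head import *
head()"
```

```text
t 30.525 tcp [ 455.7 -267.7  168.4] yaw -70.4 F [-0.2  0.4 -0.2]
775 slopes deg [-0.2  0.3] face z 118.94 rect ((457.2879943847656, -271.0721740722656), (29.804454803466797, 26.091779708862305), 21.280231475830078) button z 122.1
```

Emit:
jog_arm(
  motion=[
    [0,0,-1,0,0,0,32],
    [0,0,0,0,0,0,50],
    [0,0,0,0,0,0,60],
    [0,0,0,0,0,0,60],
    [0,0,-10,0,0,3,60],
    [0,0,-10,0,0,0,60],
    [0,0,-10,0,0,0,60],
    [0,0,-10,0,0,0,60],
    [0,0,-10,0,0,0,60],
    [0,0,-10,0,0,0,60],
  ],
)

```text
t: 31.82
eef_pos: [455.7, -267.7, 165.4]
tcp_rot: [-3.141, -0.0, -0.151]
ft_force: [-0.2, -0.6, -0.3]
opening: 0.629
grip_force: 0.0
```

Emit:
jog_arm(
  motion=[
    [0,0,-10,0,0,0,60],
    [0,0,-10,0,0,0,60],
    [0,0,-10,0,0,0,60],
    [0,0,-10,0,0,0,60],
    [0,0,-10,0,0,0,60],
    [0,0,-10,0,0,0,60],
    [0,0,-10,0,0,0,60],
    [0,0,-10,0,0,0,60],
    [0,0,-10,0,0,0,60],
    [0,0,-10,0,0,0,60],
  ],
)

```text
t: 33.08
eef_pos: [455.7, -267.7, 165.4]
tcp_rot: [3.141, -0.001, 1.595]
ft_force: [0.1, -0.7, -0.0]
opening: 0.63
grip_force: 0.0
```

Emit:
jog_arm(
  motion=[
    [0,0,-10,0,0,0,60],
    [0,0,-10,0,0,0,60],
    [0,0,0,0,0,0,45],
    [0,0,0,0,0,0,36],
    [0,0,0,0,0,0,32],
    [0,0,0,0,0,0,32],
    [0,0,0,0,0,0,32],
  ],
)

```text
t: 33.95
eef_pos: [455.7, -267.7, 165.4]
tcp_rot: [3.141, -0.0, 1.937]
ft_force: [-0.8, 0.4, 1.1]
opening: 0.335
grip_force: 0.0
```

```bash
python3 -c "
from head import *
head()"
```

```text
t 33.95 tcp [ 455.7 -267.7  165.4] yaw 111.0 F [-0.8  0.4  1.1]
744 slopes deg [ 0.1 -0.9] face z 118.93 rect ((454.7232360839844, -264.6993713378906), (29.76525115966797, 24.10045623779297), 20.507169723510742) button z 121.91
```

Emit:
jog_arm(
  motion=[
    [0,0,9.5,0,0,0,32],
    [0,0,9.5,0,0,0,32],
    [0,0,9.5,0,0,0,32],
    [0,0,9.5,0,0,0,32],
    [0,0,9.5,0,0,0,32],
    [0,0,9.5,0,0,0,32],
    [0,0,9.5,0,0,0,32],
    [0,0,9.5,0,0,0,32],
    [0,0,9.5,0,0,0,32],
    [0,0,9.5,0,0,0,32],
  ],
)

```text
t: 35.25
eef_pos: [455.6, -267.5, 165.3]
tcp_rot: [-3.141, -0.0, 0.274]
ft_force: [-0.5, 1.0, -0.3]
opening: 0.336
grip_force: 0.3
```

Emit:
jog_arm(
  motion=[
    [0,0,9.5,0,0,0,32],
    [0,0,9.5,0,0,0,32],
    [0,0,9.5,0,0,0,32],
    [0,0,9.5,0,0,0,32],
    [0,0,9.5,0,0,0,32],
    [0,0,9.5,0,0,0,32],
    [0,0,9.5,0,0,0,32],
    [0,0,9.5,0,0,0,32],
    [0,0,9.5,0,0,0,32],
    [0,0,9.5,0,0,0,32],
  ],
)

```text
t: 36.5
eef_pos: [455.7, -267.6, 165.4]
tcp_rot: [-3.141, 0.001, -1.384]
ft_force: [0.5, -0.5, 0.1]
opening: 0.336
grip_force: 0.1
```

```bash
python3 -c "
from head import *
head()
print(s['moment'],s['joints'].round(2))"
```

```text
t 36.5 tcp [ 455.7 -267.6  165.4] yaw -79.3 F [ 0.5 -0.5  0.1]
810 slopes deg [-0.1  0. ] face z 115.81 rect ((456.73468017578125, -271.03729248046875), (30.49497413635254, 26.369049072265625), 13.37555980682373) button z 119.04
[ 0.21366214 -0.04943835 -0.02728015] [-0.66  0.53  1.92  0.    0.69  2.3 ]
```

The screw is one full turn down (face at 115.8 mm, 6.0 mm lower) and upright. I'll take the final grip.

Emit:
jog_arm(
  motion=[
    [0,0,-1,0,0,2,32],
    [0,0,0,0,0,2,32],
    [0,0,0,0,0,0,30],
    [0,0,0,0,0,0,20],
    [0,0,0,0,0,0,20],
    [0,0,0,0,0,0,20],
    [0,0,0,0,0,0,20],
    [0,0,0,0,0,0,20],
  ],
)

```text
t: 37.55
eef_pos: [455.7, -267.6, 161.3]
tcp_rot: [-3.141, 0.001, -1.361]
ft_force: [2.1, 1.0, -4.4]
opening: 0.315
grip_force: 30.0
```

```bash
python3 - <<'E'
from head import *
head();print(s["moment"],s["qvel"].round(4),s["grip_force"])
c=env.read_camera("wrist");px,C=cloud(c)
m=(abs(C[:,0]-456)<60)&(abs(C[:,1]+268)<60)&(C[:,2]>4)&(C[:,2]<14);q=C[m][:,:2];print(" foot",len(q),q.min(0),q.max(0))
m=(abs(C[:,0]-456)<45)&(C[:,1]<-280)&(C[:,1]>-300)&(C[:,2]>58)&(C[:,2]<70);q=C[m];print("rim z",np.median(q[:,2]) if len(q) else None)
save(c,"w8.png",s=1.4)
E
```

```text
t 37.55 tcp [ 455.7 -267.6  161.3] yaw -78.0 F [ 2.1  1.  -4.4]
640 slopes deg [-0.1  0.7] face z 115.92 rect ((456.4718322753906, -272.47882080078125), (29.965261459350586, 23.300199508666992), 12.390973091125488) button z 118.83
[ 0.26780077 -0.43228071  0.01712482] [ 0.0003 -0.0007 -0.0001 -0.0008  0.0008 -0.0002] 29.996741395443678
 foot 861 [ 415.3282597  -309.43589249] [ 496.11997969 -242.76930753]
rim z 64.05038933435264
```

View pics/w8.png

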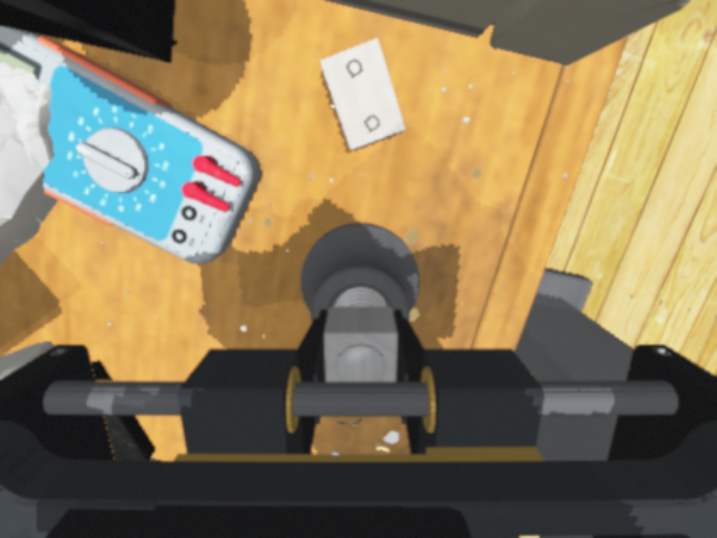

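The last picture shows the screw gripped by its head at (360,340), upright, with the body flat (rim at z = 64) and the block untouched. Handing in.

```bash
python3 -c "
from cell import env
print(env.job_done())"
```

```text
the job is handed in; nothing more can be done
None
```

The job is handed in: I turned the screw backward until it dropped one thread, then forward one full turn (6.0 mm lower), and the fingers still hold it upright by its head with the body flat on the bench; the hand-in call gave no verdict.

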